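# Park the lock pin and trip a hooded stop bar

## Robot

A 6-joint arm with a two-finger parallel gripper is mounted at the origin on a cart in front of the work surface, level with it; the furniture and walls round the work are solid. World frame = base frame: x ahead of the robot, y to its left, z up, the work surface at z = 0. Lengths are in m, angles in rad, forces in N, time in s.
With the tool pointing down it reaches from about 0.3 to 1 m from the base axis. Payload 5.1 kg.
Tool frame: the origin (TCP) lies midway between the tips of the shut fingers; the grasp point (between the pads) lies arm.pinch_z behind it (arm.pinch_z is the distance from the TCP to the grasp point, in m); z points along the fingers, y is the line along which they close (so a half turn about z gives the same grasp; the last joint's range is limited). The gripper opens to 95 mm and grips with 3 to 60 N. Pads are 20 mm wide; open, the fingers measure 119 mm over their backs; the gripper's body (75 mm by 180 mm) begins 59 mm behind the grasp point.
Start: joints at [1.249, 0.124, 1.65, -0, 1.367, -0.083], TCP at [0.154, 0.632, 0.215] pointing down, gripper open.
Joint ranges: [-2.61, 2.61], [-1.02, 2.33], [0.03, 2.71], [-1.35, 4.49], [0.32, 2.68], [-2.91, 2.91]. Speed limits (rad/s): [2.57, 2.57, 3.14, 3.14, 3.14, 3.14].

## Interface

Orientations are given as a rotation vector (axis times angle).
In Python, from workcell import arm gives the robot as it stands.
- The arm moves only by the tool step_arm, never from a script. Its argument "steps" is a list of rows, each a list of 5 numbers: the opening, from 0 (shut) to 1 (fully open), then the shift along the tool's x, y, z in m, then the turn about the tool's z in degrees. In form: [[claw, dx, dy, dz, twist], ...]. A call has exactly 8 rows; each row shifts and turns the commanded pose from where the row before left it, along the tool's axes as they then stand; what a row does not reach is not made up. A row lasts 1/12 s, in which the tool goes at most 41.7 mm and 7.16 degrees, less where a joint would pass 70% of its speed; a pose out of reach is approached as far as the arm can. A call with a gripper value outside its range is refused whole. The fingers move at their own pace and stop on an object; the grip force is fixed at half the most. Time passes only in rows, so rows that do not move let the fingers close, or fill a call up. It gives the time, the measured TCP pose, the force, the opening and the grip force at its end, in the units of the state.
- arm.state(): the state, without advancing time (a new reading comes with each control period).
- arm.get_image(name): name is "scene" or "side" or "wrist"; returns a dict with "frame" (384x512x3 uint8, red, green, blue), "K" (3x3 intrinsics, pixels), "origin" and "rotation" of the camera in the world. Camera axes: x right, y down, z forward; pixel columns grow to the right and rows downward; lengths in m; the calibration is good to about 2 mm. The wrist camera is an equidistant fisheye: a pixel r from the principal point sees the ray r / f radians off the axis. A picture is of the moment at which its call begins. There is no depth.
- arm.job_done(): hands the job in; it is judged then, once.
The state is a dict: "clock": time; "qpos": joint angles; "qd": joint speeds; "tau": joint torques, N m; "eef_pos": TCP position; "orientation": TCP orientation; "force": force on the tool from outside, world axes, zero at the start; "ft_torque": the same for the moment, N m; "opening": finger opening in m; "gripper_force": force on a finger pad.
Only numpy, scipy, OpenCV 4.12 (cv2) and the standard library are available. Lean on these libraries where they do the work, as an engineer would, in place of code of your own. Each camera call takes 0.05 s, during which the arm holds its last target. There are 200 camera calls.

## Task

Trip the hooded stop-bar unit for its bench test. Pull its T-handled lock pin up, turn it a quarter turn (either way) and let it down into its rest notch so that it stays out; then reach in under the hood and press the long bar near its middle, so that both ends go in evenly, firmly until both end catches have latched, but without forcing it against its stop. Leave the bar latched, the pin parked, and the tools and parts around undisturbed.

Things in the scene. Friction and masses are not known exactly. Their poses are not given: they have to be found in the camera images.
- stop_unit: Stop-bar unit: heavy grey steel housing, fast on the desk, 160 deep (x = -85 to 75 mm) x 272 wide (its y), hood top 128 mm high. Origin: on its underside, midway across; x points to its closed back, -x to its open front (towards the robot, turned up to 0.25 rad), y to its left, z up. Flat top from x = 0 back; side cheeks at y = +-125 mm, 6 mm thick, reach forward to x = -80 mm.
- hood_lip (a point): Middle of the hood's lip, a 6 mm round edge along the unit's y at unit x = -60, z = 107 mm, where the hood slopes down forward from its flat top; it overhangs the bar. Straight down it is in the way: the bar is reached only from the front under it, the tool leaning some 30 degrees from vertical, pointing forward (unit +x) and down, square to the bar's face.
- bar_mid (a point): Middle of the stop bar's upper face: steel bar with three rubber treads, 188 mm long, 24 wide, 8 thick, on two arms from a shaft under the hood (along y at unit x = 20, z = 88 mm, 75 mm from the bar). At rest at unit x = -47, y = 0, z = 55 mm, the face sloping 30 degrees, front edge low. Axes: x up the slope towards the shaft, y along the bar to the left, z out of the face.
- bar_left (a point): Left end (unit +y) of the bar's upper face, 94 mm from bar_mid; axes as bar_mid. A stud beyond each end of the bar snaps under a sloped spring catch beside the cheek when the bar is far enough in.
- bar_right (a point): Right end (unit -y) of the bar's upper face, 94 mm from bar_mid; axes as bar_mid. Further right a tall paper sorter stands on the desk (world x over 0.62, y under -0.17 m): swing the arm in clear of it.
- bar_swing (a joint): Swing of the bar, rad: 0 out, grows as pressed in (0.1 rad = 7.5 mm). Spring force 3 N at first, rising to 7 to 10 N where the end catches snap over. Latched it rests at 0.19 to 0.29 rad, 2 mm short of a hard stop; catches and stop are set differently on each unit, unreadable: press until the force jumps past 15 N, then let go; unlatched it springs out. With the pin home it moves 0.05 rad.
- bar_rock (a joint): Rocking of the bar about an axis square to it through its middle, rad: 0 level; positive when the left end (+y) stands further out and the right end is further in (0.035 rad = one end 6.6 mm ahead of the other). It is springy (12 N m/rad); pressing 30 mm off the middle tips it by about 0.03 rad while the catches give way.
- pin_grip (a point): Centre of the lock pin's black T-handle, on the pin's upright axis: a bar 64 mm long, 14 mm thick and high; at unit x = 20, y = 75, z = 172 mm when home, 44 mm above the hood's flat top. Site x is along the handle, z up. 26 mm below its centre is the rim of a slotted steel collar of 29 mm diameter.
- pin_lift (a joint): Height to which the lock pin is pulled up, m: 0 home (bar locked), 0.009 parked in the rest notch, 0.019 upper end stop. A spring pulls it down with 5 N at home, 9 N at the end stop. Its cross pin clears the collar's rim from 0.0145 up; only there can it be turned. It is free of the bar from 0.006 up.
- pin_turn (a joint): Turn of the lock pin about its upright axis, rad, counterclockwise from above: 0 home (handle along the unit's x), +1.57 or -1.57 over the rest notch (handle along y, parallel to the bar), end stops at +-1.75.
- multimeter: Bystander: handheld multimeter on its back, 152 x 76 x 45 mm, origin centre of its underside.
- side_cutters: Bystander: side cutters lying flat, 56 x 188 x 14 mm, origin at the underside near the middle.
- nut_driver: Bystander: nut driver lying beside the unit's left cheek, 21 x 157 x 23 mm.
- contactor: Bystander: three-pole contactor, 75 x 45 x 70 mm, origin centre of its underside.
- loose_drawer: Bystander: small clear parts drawer, 53 x 115 x 50 mm, origin centre of its underside.
- din_offcut: Bystander: slotted mounting rail offcut, 35 x 150 x 8 mm, origin centre of its underside.

How it is judged:
By the outcome, as a careful person would: the job done as asked, in the order asked, and still so for the second after the job is handed in, with the robot touching nothing.
It also fails if it takes over 54 s, if anything falls off the work surface, if the arm or the gripper's body presses on something with over 40 N, if the wrist force passes 120 N, or if a joint passes its speed limit or range.

## Working session

There is one attempt and no reset: what is moved stays moved. The work goes in short steps, Python scripts to look and compute and a tool call to move; the robot and the scene stay as the last step left them, time stands still between calls to the robot, and variables do not carry over. Pictures are saved under pics/ and viewed, at most 10 in all, crops included, and the job is handed in when it is done.

Besides the shell and the picture viewer there is one more tool, called after "Call:" as name([rows], argument=value, ...), one row to a line, values as JSON. step_arm: Moves the arm, as the interface text tells. Its arguments: {"type":"object","properties":{"steps":{"type":"array","items":{"type":"array","items":{"type":"number"}}}},"required":["steps"]}

```bash
mkdir -p pics; ls
python3 - <<'E'
from workcell import arm
import cv2,numpy as np
s=arm.state();print({k:np.round(v,3) for k,v in s.items()},arm.pinch_z)
for n in("scene","side"):
    d=arm.get_image(n);cv2.imwrite(f"pics/{n}0.png",d["frame"][:,:,::-1]);print(n,d["K"].tolist(),d["origin"],d["rotation"].tolist())
E
```

```text
pics
{'clock': np.float64(0.0), 'qpos': array([ 1.249,  0.125,  1.652,  0.   ,  1.367, -0.083]), 'qd': array([ 0.   ,  0.001, -0.001,  0.001, -0.001, -0.   ]), 'tau': array([ 1.0000e-03, -4.1763e+01, -3.5992e+01,  7.7000e-02,  4.9000e-02,
       -0.0000e+00]), 'eef_pos': array([0.154, 0.631, 0.213]), 'orientation': array([-3.740e-01, -3.119e+00,  3.000e-03]), 'force': array([-0.38 , -0.043, -0.685]), 'ft_torque': array([-0.032, -0.002, -0.039]), 'gripper_force': np.float64(0.0), 'opening': np.float64(0.095)} 0.0188
scene [[404.403155097259, 0.0, 258.79337762708246], [0.0, 404.403155097259, 193.54403273725327], [0.0, 0.0, 1.0]] [0.16613152 0.72276672 0.98967952] [-0.741778559674864, 2.6894449289530926, -0.9926911579489659]
side [[389.7327071222039, 0.0, 252.3408863368836], [0.0, 389.7327071222039, 192.5037565257158], [0.0, 0.0, 1.0]] [0.6029829  1.0129262  0.52273034] [-0.05576077558316793, -2.5798392265995904, 1.725348468629623]
```

```bash
python3 -c "
import cv2
for n in('scene','side'):
    i=cv2.imread(f'pics/{n}0.png');cv2.imwrite(f'pics/{n}0b.png',cv2.resize(i,(800,600),interpolation=cv2.INTER_CUBIC))"
```

```text
(no output)
```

View pics/scene0b.png

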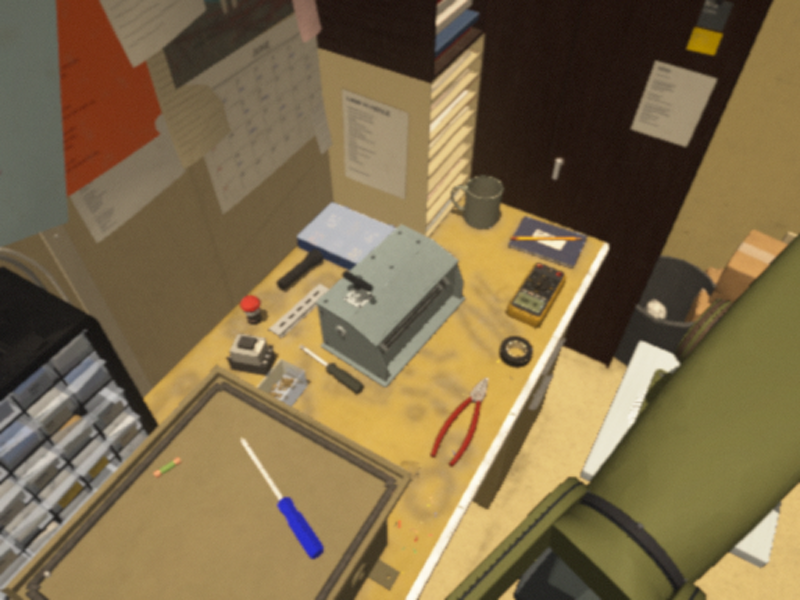

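View pics/side0b.png

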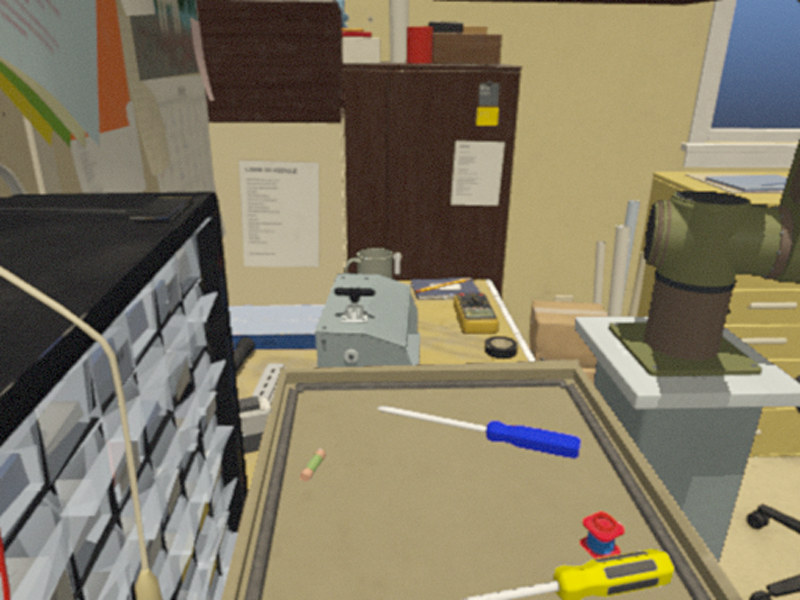

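Scene: unit around (390,300), T-handle at about (357,280); side: handle at (354,293). I'll zoom in on both.

```bash
cat > h.py <<'E'
import numpy as np,cv2
from scipy.spatial.transform import Rotation as R
def rm(r):
    r=np.array(r); return r if r.shape==(3,3) else R.from_rotvec(r).as_matrix()
def ray(d,u,v):
    K=d["K"];return np.array(d["origin"]),rm(d["rotation"])@np.array([(u-K[0,2])/K[0,0],(v-K[1,2])/K[1,1],1])
def onz(d,u,v,z):
    o,r=ray(d,u,v);return o+r*(z-o[2])/r[2]
def tri(rs):
    A=0;b=0
    for o,r in rs:
        r=r/np.linalg.norm(r);P=np.eye(3)-np.outer(r,r);A=A+P;b=b+P@o
    p=np.linalg.solve(A,b);return p,[np.linalg.norm(np.cross(p-o,r/np.linalg.norm(r))) for o,r in rs]
E
python3 - <<'E'
import cv2,numpy as np
a=cv2.imread('pics/scene0.png')[140:250,195:305];b=cv2.imread('pics/side0.png')[165:240,195:275]
a=cv2.resize(a,(500,500),interpolation=cv2.INTER_CUBIC);b=cv2.resize(b,(300,281),interpolation=cv2.INTER_CUBIC)
c=np.zeros((500,800,3),np.uint8);c[:,:500]=a;c[:281,500:]=b
cv2.imwrite('pics/z.png',c)
E
```

```text
(no output)
```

View pics/z.png

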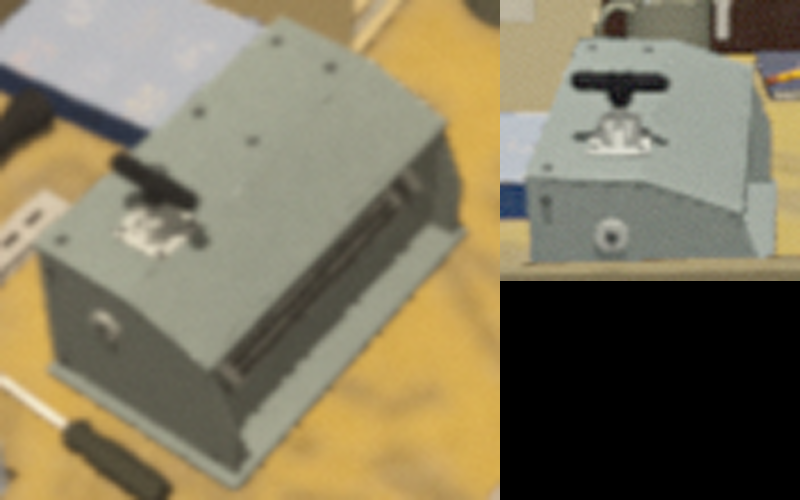

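The zoom shows handle ends in the scene crop at (118,163)-(195,200), the lip from (208,366) to (447,123), and base front corners at (237,485) and (465,232). In the side crop the handle is at (73..167,81).

Run:
```python
from workcell import arm
from h import *
S=arm.get_image("scene");D=arm.get_image("side")
f=lambda x,y:(195+(x+.5)/4.545-.5,140+(y+.5)/4.545-.5)
g=lambda x,y:(195+(x+.5)/3.75-.5,165+(y+.5)/3.75-.5)
p,e=tri([ray(S,*f(156.5,181.5)),ray(D,*g(120,81.5))]);print("pin",p,e)
for n,q,z in[("hA",(118,163),p[2]),("hB",(195,200),p[2]),("lipL",(208,366),.107),("lipR",(447,123),.107),("bL",(237,487),0),("bR",(467,233),0),("bBackL",(50,370),0)]:
    print(n,onz(S,*f(*q),z))
print(R.from_rotvec(arm.state()["orientation"]).as_matrix().round(3))
```

```text
pin [0.61698418 0.11909182 0.17005922] [np.float64(2.746710710454761e-05), np.float64(2.74671071045412e-05)]
hA [0.64548467 0.11842784 0.17005922]
hB [0.58891755 0.11977996 0.17005922]
lipL [0.54277875 0.18148112 0.107     ]
lipR [ 0.51422625 -0.0715882   0.107     ]
bL [5.21180926e-01 1.87258516e-01 1.11022302e-16]
bR [ 4.93522807e-01 -7.83574849e-02  1.11022302e-16]
bBackL [0.67725313 0.17293762 0.        ]
[[-0.972  0.237 -0.   ]
 [ 0.237  0.972 -0.001]
 [ 0.    -0.001 -1.   ]]
```

Call:
step_arm([
  [1,0,-0.04,-0.01,-4],
  [1,0,-0.04,-0.01,-3.7],
  [1,0,-0.04,0,0],
  [1,0,-0.04,0,0],
  [1,0,-0.04,0,0],
  [1,0,-0.04,0,0],
  [1,0,-0.04,0,0],
  [1,0,-0.04,0,0],
])

```text
clock: 0.87
eef_pos: [0.112, 0.3127, 0.2341]
orientation: [-0.163, -3.137, 0.001]
force: [1.6, -0.2, 0.7]
opening: 0.0951
gripper_force: 0.0
```

Call:
step_arm([
  [1,-0.04,-0.01,-0.005,0],
  [1,-0.04,-0.01,-0.005,0],
  [1,-0.04,-0.01,-0.005,0],
  [1,-0.04,-0.01,-0.005,0],
  [1,-0.04,-0.01,0,0],
  [1,-0.04,-0.01,0,0],
  [1,-0.04,-0.01,0,0],
  [1,-0.04,-0.01,0,0],
])

```text
clock: 1.53
eef_pos: [0.4243, 0.2002, 0.2546]
orientation: [0.166, 3.137, 0.001]
force: [0.4, 1.1, 0.6]
opening: 0.095
gripper_force: 0.0
```

Call:
step_arm([
  [1,-0.04,-0.015,0,0],
  [1,-0.04,-0.015,0,0],
  [1,-0.04,-0.015,0,0],
  [1,-0.04,-0.015,0,0],
  [1,-0.03,0,0,0],
  [1,-0.01,0,0,0],
  [1,0,0,0,0],
  [1,0,0,0,0],
])

```text
clock: 2.2
eef_pos: [0.6107, 0.1232, 0.254]
orientation: [-0.164, -3.135, 0.0]
force: [0.7, -0.2, -0.8]
opening: 0.0952
gripper_force: 0.0
```

Run:
```python
from workcell import arm
import cv2,numpy as np
d=arm.get_image("wrist");print({k:np.round(v,4).tolist() for k,v in d.items() if k!="frame"})
cv2.imwrite("pics/w1.png",cv2.resize(d["frame"][:,:,::-1],(800,600)))
d=arm.get_image("scene");cv2.imwrite("pics/s1.png",d["frame"][:,:,::-1])
s=arm.state();print(s["qpos"].round(3),s["force"],s["eef_pos"],s["orientation"])
```

```text
{'K': [[297.3186, 0.0, 253.6706], [0.0, 297.3186, 190.2766], [0.0, 0.0, 1.0]], 'origin': [0.5426, 0.1296, 0.4229], 'rotation': [2.1914, 1.9748, 0.2438]}
[ 0.114  0.043  1.669  0.     1.43  -1.354] [-0.28039135  0.03976115 -0.68649103] [0.61009808 0.12372888 0.25470528] [-1.62098079e-01 -3.13681529e+00 -1.13444068e-04]
```

View pics/w1.png

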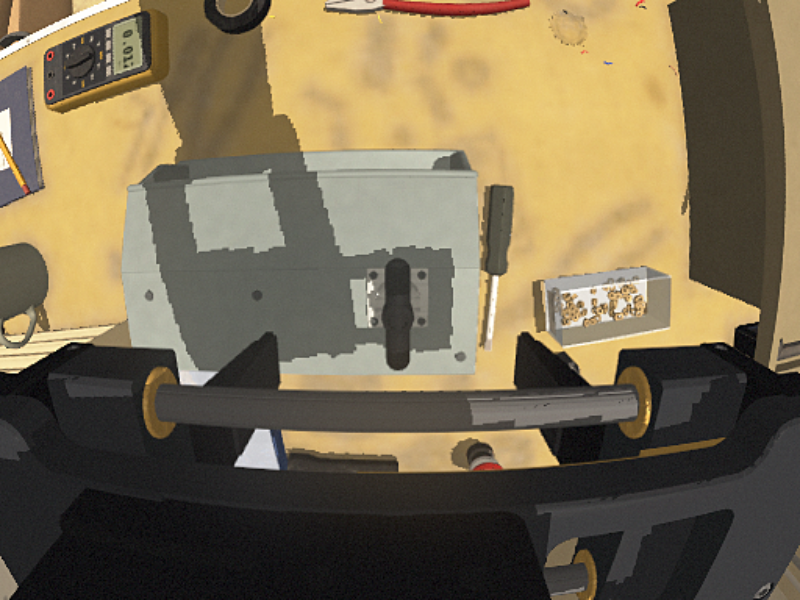

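The handle runs from (398,260) to (398,370) in this picture, with the lip from about (128,187) to (478,175). Casting these.

```bash
cat >> h.py <<'E'
def wray(d,u,v):
    K=d["K"];a=np.array([u-K[0,2],v-K[1,2]]);r=np.linalg.norm(a);t=r/K[0,0]
    return np.array(d["origin"]),rm(d["rotation"])@np.r_[np.sin(t)*a/max(r,1e-9),np.cos(t)]
def wz(d,u,v,z):
    o,r=wray(d,u,v);return o+r*(z-o[2])/r[2]
E
python3 - <<'E'
from workcell import arm
from h import *
d=arm.get_image("wrist")
for n,u,v,z in[("h front",398,260,.174),("h back",398,370,.174),("hmid",398,314,.175),("tipL",277,340,.254),("tipR",517,340,.254),("lipR",128,187,.107),("lipL",478,174,.107),("bR",150,160,0.002),("bL",465,150,0.002)]:
    print(n,wz(d,(u+.5)*.64-.5,(v+.5)*.64-.5,z).round(4))
E
```

```text
h front [0.5833 0.1267 0.174 ]
h back [0.6475 0.1201 0.174 ]
hmid [0.6134 0.1236 0.175 ]
tipL [0.5965 0.077  0.254 ]
tipR [0.6063 0.1713 0.254 ]
lipR [ 0.514  -0.0717  0.107 ]
lipL [0.5405 0.186  0.107 ]
bR [ 0.4831 -0.1082  0.002 ]
bL [0.5172 0.1947 0.002 ]
```

Call:
step_arm([
  [1,-0.006,0,0.015,0],
  [1,0,0,0.03,0],
  [1,0,0,0.03,0],
  [1,0,0,0.0225,0],
  [1,0,0,0,0],
  [0,0,0,0,0],
  [0,0,0,0,0],
  [0,0,0,0,0],
])

```text
clock: 3.02
eef_pos: [0.6187, 0.1227, 0.1598]
orientation: [0.163, 3.133, 0.001]
force: [-0.2, -0.2, 0.0]
opening: 0.0804
gripper_force: 0.0
```

Call:
step_arm([
  [0,0,0,0,0],
  [0,0,0,0,0],
  [0,0,0,0,0],
  [0,0,0,0,0],
  [0,0,0,0,0],
  [0,0,0,0,0],
  [0,0,0,0,0],
  [0,0,0,0,0],
])

```text
clock: 3.68
eef_pos: [0.6173, 0.1224, 0.1571]
orientation: [-0.164, -3.137, 0.0]
force: [-0.3, 1.0, -0.2]
opening: 0.027
gripper_force: 0.0
```

Call:
step_arm([
  [0,0,0,0,0],
  [0,0,0,0,0],
  [0,0,0,0,0],
  [0,0,0,0,0],
  [0,0,0,0,0],
  [0,0,0,0,0],
  [0,0,0,0,0],
  [0,0,0,0,0],
])

```text
clock: 4.35
eef_pos: [0.6174, 0.1227, 0.1572]
orientation: [0.164, 3.137, 0.001]
force: [0.5, 2.8, -1.0]
opening: 0.0137
gripper_force: 30.0
```

Call:
step_arm([
  [0,0,0,-0.004,0],
  [0,0,0,-0.004,0],
  [0,0,0,-0.004,0],
  [0,0,0,-0.0045,0],
  [0,0,0,0,0],
  [0,0,0,0,0],
  [0,0,0,0,0],
  [0,0,0,0,0],
])

```text
clock: 5.02
eef_pos: [0.6172, 0.1227, 0.1716]
orientation: [-0.164, -3.137, -0.001]
force: [4.5, 3.6, -8.8]
opening: 0.0133
gripper_force: 30.0
```

Call:
step_arm([
  [0,0,0,-0.0025,0],
  [0,0,0,0,0],
  [0,0,0,0,0],
  [0,0,0,0,5],
  [0,0,0,0,6],
  [0,0,0,0,6],
  [0,0,0,0,6],
  [0,0,0,0,0],
])

```text
clock: 5.68
eef_pos: [0.617, 0.1223, 0.1738]
orientation: [-0.791, -3.039, 0.0]
force: [4.6, 3.7, -9.1]
opening: 0.0136
gripper_force: 30.0
```

Call:
step_arm([
  [0,0,0,0,7],
  [0,0,0,0,7],
  [0,0,0,0,7],
  [0,0,0,0,7],
  [0,0,0,0,7],
  [0,0,0,0,7],
  [0,0,0,0,7],
  [0,0,0,0,7],
])

```text
clock: 6.35
eef_pos: [0.6162, 0.1218, 0.1733]
orientation: [-2.128, -2.309, 0.005]
force: [2.3, 1.4, -9.3]
opening: 0.0136
gripper_force: 30.0
```

Call:
step_arm([
  [0,0,0,0,7],
  [0,0,0,0,4],
  [0,0,0,0,0],
  [0,0,0,0,0],
  [0,0,0,0,0],
  [0,0,0,0,0],
  [0,0,0,0,0],
  [0,0,0,0,0],
])

```text
clock: 7.02
eef_pos: [0.6162, 0.122, 0.1753]
orientation: [-2.333, -2.102, 0.005]
force: [-3.0, -0.7, -8.9]
opening: 0.0136
gripper_force: 30.0
```

Run:
```python
from workcell import arm
import cv2,numpy as np
d=arm.get_image("wrist");cv2.imwrite("pics/w2.png",d["frame"][:,:,::-1])
s=arm.state();print({k:np.round(v,3) for k,v in s.items()})
from h import *
print(rm(s["orientation"]).round(3))
```

```text
{'clock': np.float64(7.067), 'qpos': array([ 1.100e-01,  1.060e-01,  1.737e+00, -1.000e-03,  1.302e+00,
        2.140e-01]), 'qd': array([-0.   , -0.001, -0.001,  0.   ,  0.001,  0.004]), 'tau': array([-1.9000e-02, -4.6323e+01, -4.2464e+01,  1.4100e-01, -9.6300e-01,
        1.0000e-02]), 'eef_pos': array([0.616, 0.122, 0.175]), 'orientation': array([-2.333, -2.102,  0.005]), 'force': array([-2.714, -0.606, -9.407]), 'ft_torque': array([-0.217,  0.723, -0.018]), 'gripper_force': np.float64(29.998), 'opening': np.float64(0.014)}
[[ 0.104  0.995 -0.003]
 [ 0.995 -0.104 -0.001]
 [-0.001 -0.003 -1.   ]]
```

View pics/w2.png

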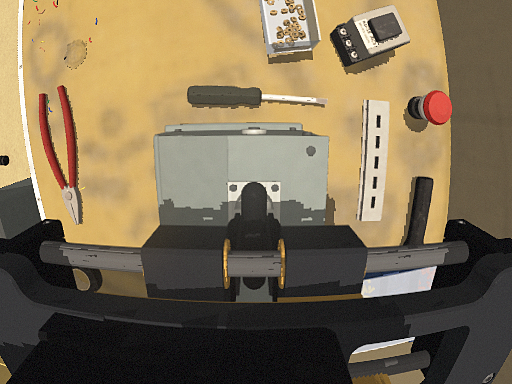

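The handle at (255,210) is now along the unit's y, and the yaw is a quarter turn. Lowering.

Call:
step_arm([
  [0,0,0,0.003,0],
  [0,0,0,0.003,0],
  [0,0,0,0.003,0],
  [0,0,0,0.002,0],
  [0,0,0,0,0],
  [0,0,0,0,0],
  [0,0,0,0,0],
  [0,0,0,0,0],
])

```text
clock: 7.73
eef_pos: [0.6163, 0.122, 0.166]
orientation: [-2.333, -2.102, 0.004]
force: [-7.8, -1.4, -3.2]
opening: 0.014
gripper_force: 30.0
```

Call:
step_arm([
  [0.3,0,0,0,0],
  [0.4,0,0,0,0],
  [0.4,0,0,0,0],
  [0.4,0,0,0,0],
  [0.4,0,0,0,0],
  [0.4,0,0,-0.01,0],
  [0.4,0,0,-0.03,0],
  [0.4,0,0,-0.04,0],
])

```text
clock: 8.4
eef_pos: [0.6154, 0.1221, 0.2425]
orientation: [-2.331, -2.1, 0.009]
force: [1.3, 1.0, 0.5]
opening: 0.0379
gripper_force: 0.0
```

Call:
step_arm([
  [0,0,0,-0.04,-7],
  [0,0,0,0,-7],
  [0,0,0,0,-7],
  [0,0,0,0,-7],
  [0,0,0,0,-7],
  [0,0,0,0,-7],
  [0,0,0,0,-7],
  [0,0,0,0,-7],
])

```text
clock: 9.07
eef_pos: [0.6177, 0.1224, 0.2864]
orientation: [1.064, 2.954, 0.001]
force: [-0.2, -0.2, -0.0]
opening: 0.0003
gripper_force: 0.0
```

Run:
```python
from workcell import arm
import cv2,numpy as np
from h import *
d=arm.get_image("wrist");w=d["frame"][:,:,::-1]
d=arm.get_image("scene");a=d["frame"][140:250,195:305,::-1];d=arm.get_image("side");b=d["frame"][165:240,195:275,::-1]
c=np.zeros((500,800,3),np.uint8);c[:384,:512]=w;c[:280,520:]=cv2.resize(a,(280,280));c[285:485,520:733]=cv2.resize(b,(213,200));cv2.imwrite("pics/w3.png",c)
print(arm.state()["qpos"].round(3),arm.state()["eef_pos"])
```

```text
[ 0.11   0.044  1.616 -0.     1.48  -0.76 ] [0.61762889 0.12242164 0.28613036]
```

View pics/w3.png

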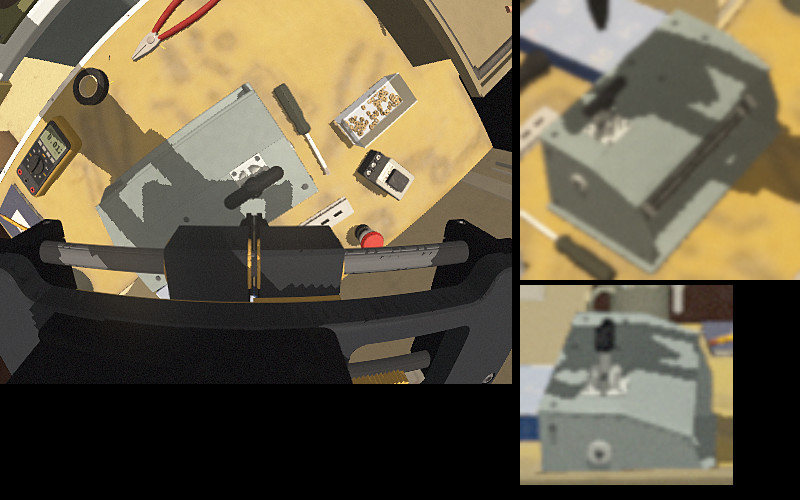

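The handle at (255,188) in the wrist view now lies parallel to the bar, so the pin is parked. Next I retreat upwards to a clear spot to get the tool leaning.

Call:
step_arm([
  [0,0,0,-0.04,-6.8],
  [0,0,0,-0.04,-6.8],
  [0,0,0,-0.04,-6.7],
  [0,0,0,-0.04,-6.7],
  [0,0,0,-0.04,-6.6],
  [0,0.03,-0.02,0,0],
  [0,0.03,-0.02,0,0],
  [0,0.03,-0.02,0,0],
])

```text
clock: 9.88
eef_pos: [0.5208, 0.0725, 0.4865]
orientation: [0.179, 3.135, 0.0]
force: [0.7, -0.3, -0.8]
opening: 0.0005
gripper_force: 0.0
```

Call:
step_arm([
  [0,0.03,-0.02,-0.01,0],
  [0,0.03,-0.02,-0.02,0],
  [0,0.03,-0.02,-0.02,0],
  [0,0.025,-0.013,-0.02,0],
  [0,0,0,-0.04,0],
  [0,0,0,-0.04,0],
  [0,0,0,-0.04,0],
  [0,0,0,-0.04,0],
])

```text
clock: 10.55
eef_pos: [0.3975, 0.013, 0.7177]
orientation: [0.181, 3.134, -0.0]
force: [1.1, -0.9, -0.1]
opening: 0.0004
gripper_force: 0.0
```

Run:
```python
from workcell import arm
s=arm.state();print(s["qpos"].round(3),s["eef_pos"],s["orientation"].round(3))
```

```text
[-0.103 -0.252  1.15   0.     2.241 -1.558] [0.39747328 0.01299176 0.71774153] [ 0.181  3.134 -0.   ]
```

Call:
step_arm([
  [0,0,0,-0.03,0],
  [0,0,0,-0.03,0],
  [0,0,0,-0.03,0],
  [0,0,0,-0.03,0],
  [0,0,0,-0.02,0],
  [0,0,0,-0.02,0],
  [0,0,0,-0.02,0],
  [0,0,0,-0.02,0],
])

```text
clock: 11.22
eef_pos: [0.3972, 0.013, 0.9088]
orientation: [0.179, 3.126, -0.0]
force: [-18.1, 1.6, -1.8]
opening: 0.0007
gripper_force: 0.0
```

Run:
```python
from workcell import arm
s=arm.state();print(s["qpos"].round(3),s["eef_pos"],s["orientation"].round(3))
```

```text
[-0.103  0.191  0.26   0.     2.681 -1.559] [0.39716291 0.01295544 0.90878913] [ 0.179  3.126 -0.   ]
```

Call:
step_arm([
  [0,0,0,-0.01,0],
  [0,0,0,-0.01,0],
  [0,0,0,-0.01,0],
  [0,0,0,-0.01,0],
  [0,0,0,0,0],
  [0,0,0,0,0],
  [0,0,0,0,0],
  [0,0,0,0,0],
])

```text
clock: 11.88
eef_pos: [0.391, 0.0127, 0.9144]
orientation: [0.174, 3.109, -0.001]
force: [1.2, -0.1, -0.1]
opening: 0.0005
gripper_force: 0.0
```

Run:
```python
from workcell import arm
s=arm.state();print(s["qpos"].round(4),s["eef_pos"],s["orientation"].round(3))
```

```text
[-1.055e-01  1.851e-01  2.485e-01  1.900e-03  2.680e+00 -1.563e+00] [0.39099551 0.01274672 0.91439582] [ 1.740e-01  3.109e+00 -1.000e-03]
```

Call:
step_arm([
  [0,0.02,0,-0.01,0],
  [0,0.02,0,-0.01,0],
  [0,0.02,0,-0.01,0],
  [0,0.02,0,-0.01,0],
  [0,0.02,0,-0.01,0],
  [0,0.02,0,-0.01,0],
  [0,0,0,0,0],
  [0,0,0,0,0],
])

```text
clock: 12.55
eef_pos: [0.267, 0.0265, 0.9318]
orientation: [0.171, 3.073, -0.003]
force: [0.2, -0.8, -0.6]
opening: 0.0004
gripper_force: 0.0
```

Run:
```python
from workcell import arm
s=arm.state();print(s["qpos"].round(4),s["eef_pos"],s["orientation"].round(3))
```

```text
[-1.0320e-01 -7.1300e-02  4.6870e-01  2.1000e-03  2.6799e+00 -1.5609e+00] [0.2670235  0.02649534 0.9318217 ] [ 1.710e-01  3.073e+00 -3.000e-03]
```

Call:
step_arm([
  [0,0,0,-0.041,0],
  [0,0,0,-0.041,0],
  [0,0,0,-0.041,0],
  [0,0,0,-0.041,0],
  [0,0,0,-0.041,0],
  [0,0,0,-0.041,0],
  [0,0,0,-0.041,0],
  [0,0,0,-0.041,0],
])

```text
clock: 13.22
eef_pos: [0.2341, 0.0317, 0.9852]
orientation: [0.161, 2.878, -0.018]
force: [0.1, -0.2, -0.7]
opening: 0.0007
gripper_force: 0.0
```

Run:
```python
from workcell import arm
s=arm.state();print(s["qpos"].round(4),s["eef_pos"],s["orientation"].round(3))
```

```text
[-0.0901 -0.0208  0.223  -0.0073  2.6797 -1.5561] [0.23410548 0.0317217  0.98521385] [ 0.161  2.878 -0.018]
```

Call:
step_arm([
  [0,0.01,0,-0.04,0],
  [0,0.01,0,-0.04,0],
  [0,0.01,0,-0.04,0],
  [0,0.01,0,-0.04,0],
  [0,0.01,0,-0.04,0],
  [0,0.01,0,-0.04,0],
  [0,0,0,0,0],
  [0,0,0,0,0],
])

```text
clock: 13.88
eef_pos: [0.1267, 0.0522, 1.0086]
orientation: [0.144, 2.754, -0.027]
force: [1.5, 0.8, 0.1]
opening: 0.0004
gripper_force: 0.0
```

Run:
```python
from workcell import arm
from h import *
s=arm.state();print(s["qpos"].round(4),s["eef_pos"],s["orientation"].round(3));print(rm(s["orientation"]).round(3))
```

```text
[ 0.3479 -0.1231  0.2075 -0.3754  2.6802 -1.4866] [0.1267091  0.05224703 1.00863416] [ 0.144  2.754 -0.027]
[[-0.922  0.104  0.373]
 [ 0.097  0.995 -0.038]
 [-0.375  0.001 -0.927]]
```

Call:
step_arm([
  [0,-0.028,0,0.011,0],
  [0,-0.028,0,0.011,0],
  [0,-0.028,0,0.011,0],
  [0,-0.028,0,0.011,0],
  [0,-0.015,0,-0.037,0],
  [0,-0.015,0,-0.037,0],
  [0,-0.015,0,-0.037,0],
  [0,-0.015,0,-0.037,0],
])

```text
clock: 14.55
eef_pos: [0.2157, 0.027, 1.0156]
orientation: [0.158, 2.737, -0.02]
force: [-0.0, -0.1, 0.8]
opening: 0.0005
gripper_force: 0.0
```

Run:
```python
from workcell import arm
from h import *
s=arm.state();print(s["qpos"].round(4),s["eef_pos"],s["orientation"].round(3));print(rm(s["orientation"]).round(3))
```

```text
[-0.161   0.0334  0.0278  0.0585  2.6801 -1.5586] [0.21566107 0.02697763 1.0156476 ] [ 0.158  2.737 -0.02 ]
[[-0.915  0.114  0.388]
 [ 0.108  0.993 -0.037]
 [-0.39   0.008 -0.921]]
```

Call:
step_arm([
  [0,0.017,0,-0.017,0],
  [0,0.017,0,-0.017,0],
  [0,0.017,0,-0.017,0],
  [0,0.017,0,-0.017,0],
  [0,0.01,0,-0.038,0],
  [0,0.0,0,-0.04,0],
  [0,0,0,0,0],
  [0,0,0,0,0],
])

```text
clock: 15.22
eef_pos: [0.1267, 0.0507, 1.0263]
orientation: [0.145, 2.68, -0.033]
force: [-0.2, 0.7, -0.4]
opening: 0.0002
gripper_force: 0.0
```

Run:
```python
from workcell import arm
from h import *
s=arm.state();print(s["qpos"].round(4),s["eef_pos"],s["orientation"].round(3));print(rm(s["orientation"]).round(3))
```

```text
[ 0.6152 -0.0216  0.0265 -0.7147  2.6798 -1.5618] [0.1266749  0.05067914 1.02632982] [ 0.145  2.68  -0.033]
[[-0.892  0.107  0.44 ]
 [ 0.097  0.994 -0.047]
 [-0.442  0.001 -0.897]]
```

Call:
step_arm([
  [0,-0.025,0,0.019,0],
  [0,-0.025,0,0.019,0],
  [0,-0.025,0,0.019,0],
  [0,-0.025,0,0.019,0],
  [0,-0.025,0,0.019,0],
  [0,-0.025,0,0.019,0],
  [0,-0.025,0,0.019,0],
  [0,-0.025,0,0.019,0],
])

```text
clock: 15.88
eef_pos: [0.3361, 0.0237, 0.9868]
orientation: [0.16, 2.68, -0.051]
force: [-0.0, -0.0, -0.0]
opening: 0.0003
gripper_force: 0.0
```

Run:
```python
from workcell import arm
from h import *
s=arm.state();print(s["qpos"].round(4),s["eef_pos"],s["orientation"].round(3));print(rm(s["orientation"]).round(3))
```

```text
[-0.0571 -0.0337  0.3321 -0.0537  2.3861 -1.5567] [0.33613111 0.02368693 0.98677971] [ 0.16   2.68  -0.051]
[[-0.891  0.121  0.438]
 [ 0.104  0.993 -0.062]
 [-0.442 -0.01  -0.897]]
```

Call:
step_arm([
  [0,-0.04,0,0,0],
  [0,-0.04,0,0,0],
  [0,-0.04,0,0,0],
  [0,-0.04,0,0,0],
  [0,-0.04,0,0,0],
  [0,-0.04,0,0,0],
  [0,0,0,0,0],
  [0,0,0,0,0],
])

```text
clock: 16.55
eef_pos: [0.501, -0.0014, 0.9745]
orientation: [0.151, 2.62, -0.048]
force: [-0.1, 0.2, 0.2]
opening: 0.0003
gripper_force: 0.0
```

Run:
```python
from workcell import arm
from h import *
s=arm.state();print(s["qpos"].round(4),s["eef_pos"],s["orientation"].round(3));print(rm(s["orientation"]).round(3))
```

```text
[-0.1031  0.2811  0.0305 -0.0159  2.3122 -1.5727] [ 0.50095279 -0.00137243  0.97453811] [ 0.151  2.62  -0.048]
[[-0.863  0.116  0.491]
 [ 0.098  0.993 -0.063]
 [-0.495 -0.006 -0.869]]
```

Call:
step_arm([
  [0,-0.025,0,-0.033,0],
  [0,-0.025,0,-0.033,0],
  [0,-0.025,0,-0.033,0],
  [0,-0.025,0,-0.033,0],
  [0,0,0,0,0],
  [0,0,0,0,0],
  [0,0.02,0,0.03,0],
  [0,0.02,0,0.03,0],
])

```text
clock: 17.22
eef_pos: [0.473, 0.0005, 0.9803]
orientation: [0.131, 2.521, -0.045]
force: [0.4, 0.3, 2.3]
opening: 0.0006
gripper_force: 0.0
```

Run:
```python
from workcell import arm
from h import *
s=arm.state();print(s["qpos"].round(4),s["eef_pos"],s["orientation"].round(3));print(rm(s["orientation"]).round(3))
```

```text
[-0.115   0.0282  0.3901  0.0048  2.1053 -1.5782] [4.73004210e-01 5.42670147e-04 9.80317763e-01] [ 0.131  2.521 -0.045]
[[-0.811  0.104  0.576]
 [ 0.084  0.995 -0.062]
 [-0.579 -0.002 -0.815]]
```

Lean is about 35°, in the unit's x-direction, with tool y along the bar. I'll descend in front of the unit.

Call:
step_arm([
  [0,0.024,0.003,0.033,0],
  [0,0.024,0.003,0.033,0],
  [0,0.024,0.003,0.033,0],
  [0,0.024,0.003,0.033,0],
  [0,0.024,0.003,0.033,0],
  [0,0.024,0.003,0.033,0],
  [0,0.024,0.003,0.033,0],
  [0,0.024,0.003,0.033,0],
])

```text
clock: 17.88
eef_pos: [0.4692, 0.0235, 0.669]
orientation: [0.131, 2.526, -0.044]
force: [0.8, -0.3, 0.6]
opening: 0.0003
gripper_force: 0.0
```

Call:
step_arm([
  [0,0.024,0.003,0.033,0],
  [0,0.024,0.003,0.033,0],
  [0,0.024,0.003,0.033,0],
  [0,0.024,0.003,0.033,0],
  [0,0.024,0.003,0.033,0],
  [0,0.024,0.003,0.033,0],
  [0,0.024,0.003,0.033,0],
  [0,0,0,0,0],
])

```text
clock: 18.55
eef_pos: [0.4627, 0.0445, 0.3673]
orientation: [0.131, 2.552, -0.046]
force: [-0.5, 1.3, -3.8]
opening: 0.0004
gripper_force: 0.0
```

```bash
cat > rel.py <<'E'
from workcell import arm
from h import *
s=arm.state();M=rm(s["orientation"]);p=s["eef_pos"];O=np.array([.5887,.0497,0]);U=R.from_euler('z',-.1045).as_matrix()
print("q",s["qpos"].round(3),"p",p,"F",s["force"].round(1));print("unit",(U.T@(p-O)*1e3).round(1),"t",(U.T@M[:,2]).round(3),"y",(U.T@M[:,1]).round(3))
b=O+U@np.array([-.047,0,.055]);print("tool delta to bar mid",(M.T@(b-p)*1e3).round(1))
E
python3 rel.py
```

```text
q [ 0.029 -0.75   2.16  -0.085  1.15  -1.428] p [0.46266283 0.0445203  0.36727117] F [-0.5  1.3 -3.8]
unit [-124.8  -18.3  367.3] t [ 0.554 -0.004 -0.832] y [-0.001  1.    -0.005]
tool delta to bar mid [108.2  19.7 303. ]
```

Call:
step_arm([
  [0,0.009,0.003,0.015,0],
  [0,0.018,0.003,0.03,0],
  [0,0.018,0.003,0.03,0],
  [0,0.018,0.003,0.03,0],
  [0,0,0,0,0],
  [0,0,0,0,0],
  [0,0,0,0,0],
  [0,0,0,0,0],
])

```text
clock: 19.22
eef_pos: [0.4786, 0.0544, 0.2687]
orientation: [0.133, 2.52, -0.044]
force: [-0.1, -0.5, 0.2]
opening: 0.0004
gripper_force: 0.0
```

```bash
python3 rel.py
```

```text
q [ 0.061 -0.719  2.314 -0.12   0.938 -1.364] p [0.47864942 0.05440399 0.26872031] F [-0.1 -0.5  0.2]
unit [-109.9   -6.8  268.7] t [ 0.58  -0.001 -0.815] y [ 0.001  1.    -0.001]
tool delta to bar mid [ 72.7   7.1 210.6]
```

Call:
step_arm([
  [0,0.018,0.002,0.027,0],
  [0,0.018,0.002,0.027,0],
  [0,0.018,0.002,0.028,0],
  [0,0.019,0.001,0.028,0],
  [0,0,0,0,0],
  [0,0,0,0,0],
  [0,0,0,0,0],
  [0,0,0,0,0],
])

```text
clock: 19.88
eef_pos: [0.4834, 0.0608, 0.1358]
orientation: [0.133, 2.52, -0.044]
force: [-1.2, -0.1, 0.2]
opening: 0.0001
gripper_force: 0.0
```

```bash
python3 rel.py
python3 - <<'E'
from workcell import arm
import cv2
d=arm.get_image("wrist");cv2.imwrite("pics/w4.png",cv2.resize(d["frame"][:,:,::-1],(800,600)))
E
```

```text
q [ 0.08  -0.59   2.467 -0.176  0.662 -1.281] p [0.48335885 0.06078536 0.13584721] F [-1.2 -0.1  0.2]
unit [-105.9    0.   135.8] t [ 0.58  -0.001 -0.815] y [ 0.001  1.    -0.001]
tool delta to bar mid [ -1.1   0.1 100. ]
```

View pics/w4.png

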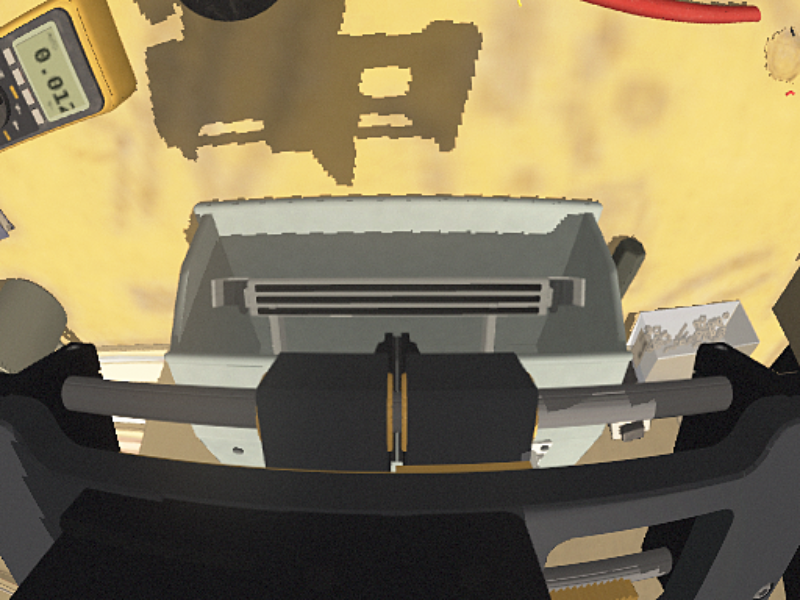

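Bar visible from u=246 to 550 (mid 398), fingers at u=397: centred. I'll check the bar height, then approach.

Run:
```python
from workcell import arm
from h import *
d=arm.get_image("wrist");O=np.array([.5887,.0497,0]);U=R.from_euler('z',-.1045).as_matrix()
for u,v,z in[(398,298,.055),(398,281,.049),(398,316,.061),(246,298,.055),(550,298,.055),(397,335,None)]:
    o,r=wray(d,(u+.5)*.64-.5,(v+.5)*.64-.5)
    if z: print(u,v,(U.T@(o+r*(z-o[2])/r[2]-O)*1e3).round(1))
    else: print((U.T@(o-O)*1e3).round(1),(U.T@r).round(3))
```

```text
398 298 [-51.6   0.1  55. ]
398 281 [-59.9   0.1  49. ]
398 316 [-42.    0.1  61. ]
246 298 [-51.6 -93.   55. ]
550 298 [-51.5  93.4  55. ]
[-260.8   -0.5  233. ] [ 0.811 -0.    -0.585]
```

Call:
step_arm([
  [0,-0.001,0,0.02,0],
  [0,0,0,0.02,0],
  [0,0,0,0.02,0],
  [0,0,0,0.015,0],
  [0,0,0,0,0],
  [0,0,0,0,0],
  [0,0,0,0,0],
  [0,0,0,0,0],
])

```text
clock: 20.65
eef_pos: [0.5251, 0.0561, 0.0719]
orientation: [0.132, 2.524, -0.044]
force: [0.6, -0.5, 0.3]
opening: 0.0005
gripper_force: 0.0
```

```bash
python3 rel.py
```

```text
q [ 0.057 -0.341  2.427 -0.216  0.457 -1.244] p [0.52514884 0.05610096 0.07189337] F [ 0.6 -0.5  0.3]
unit [-63.9  -0.3  71.9] t [ 0.577 -0.002 -0.817] y [ 0.001  1.    -0.002]
tool delta to bar mid [-4.   0.3 23.5]
```

Call:
step_arm([
  [0,0,0,0.004,0],
  [0,0,0,0.004,0],
  [0,0,0,0.004,0],
  [0,0,0,0.004,0],
  [0,0,0,0.003,0],
  [0,0,0,0.003,0],
  [0,0,0,0.002,0],
  [0,0,0,0,0],
])

```text
clock: 21.32
eef_pos: [0.5379, 0.0544, 0.0496]
orientation: [0.133, 2.528, -0.045]
force: [-2.8, 0.7, 2.0]
opening: 0.0009
gripper_force: 1.5
```

```bash
python3 rel.py
```

```text
q [ 0.051 -0.256  2.408 -0.239  0.396 -1.222] p [0.53790166 0.05443613 0.04964078] F [-2.8  0.7  2. ]
unit [-51.   -0.6  49.6] t [ 0.573 -0.003 -0.819] y [ 0.001  1.    -0.002]
tool delta to bar mid [-6.4  0.6 -2.1]
```

Call:
step_arm([
  [0,-0.001,0,0.002,0],
  [0,-0.001,0,0.002,0],
  [0,0,0,0.002,0],
  [0,0,0,0.002,0],
  [0,0,0,0.001,0],
  [0,0,0,0.001,0],
  [0,0,0,0,0],
  [0,0,0,0,0],
])

```text
clock: 21.98
eef_pos: [0.5437, 0.0537, 0.0415]
orientation: [0.133, 2.531, -0.045]
force: [-6.1, 1.7, 1.7]
opening: 0.0006
gripper_force: 2.7
```

```bash
python3 rel.py
```

```text
q [ 0.048 -0.222  2.397 -0.247  0.376 -1.215] p [0.54368027 0.05372979 0.04152094] F [-6.1  1.7  1.7]
unit [-45.2  -0.7  41.5] t [ 0.571 -0.003 -0.821] y [ 0.001  1.    -0.003]
tool delta to bar mid [ -6.2   0.6 -12.1]
```

Call:
step_arm([
  [0,0,0,0.001,0],
  [0,0,0,0.001,0],
  [0,0,0,0.001,0],
  [0,0,0,0.001,0],
  [0,0,0,0.001,0],
  [0,0,0,0,0],
  [0,0,0,0,0],
  [0,0,0,0,0],
])

```text
clock: 22.65
eef_pos: [0.5466, 0.0534, 0.0377]
orientation: [0.133, 2.531, -0.045]
force: [-7.5, 2.1, 3.9]
opening: 0.0007
gripper_force: 4.2
```

```bash
python3 rel.py
```

```text
q [ 0.047 -0.206  2.392 -0.253  0.364 -1.209] p [0.54662031 0.05342661 0.03766039] F [-7.5  2.1  3.9]
unit [-42.2  -0.7  37.7] t [ 0.571 -0.003 -0.821] y [ 0.001  1.    -0.003]
tool delta to bar mid [ -6.    0.6 -17. ]
```

Call:
step_arm([
  [0,0,0,0.001,0],
  [0,0,0,0.001,0],
  [0,0,0,0.001,0],
  [0,0,0,0,0],
  [0,0,0,0,0],
  [0,0,0,0,0],
  [0,0,0,0,0],
  [0,0,0,0,0],
])

```text
clock: 23.32
eef_pos: [0.5481, 0.0533, 0.0359]
orientation: [0.133, 2.531, -0.046]
force: [-21.6, 2.9, 16.5]
opening: 0.0004
gripper_force: 13.4
```

Force jumped to 27 N, so I let go.

Call:
step_arm([
  [0,0,0,-0.003,0],
  [0,0,0,-0.005,0],
  [0,0,0,-0.01,0],
  [0,0,0,-0.02,0],
  [0,0,0,-0.03,0],
  [0,0,0,-0.03,0],
  [0,0,0,-0.03,0],
  [0,0,0,0,0],
])

```text
clock: 23.98
eef_pos: [0.479, 0.0618, 0.1498]
orientation: [0.132, 2.513, -0.042]
force: [0.7, -0.2, 0.9]
opening: 0.0004
gripper_force: 0.0
```

```bash
python3 rel.py
python3 - <<'E'
from workcell import arm
import cv2
d=arm.get_image("wrist");cv2.imwrite("pics/w5.png",cv2.resize(d["frame"][:,:,::-1],(800,600)))
E
```

```text
q [ 0.083 -0.628  2.466 -0.171  0.694 -1.286] p [0.47901272 0.06176039 0.14982339] F [ 0.7 -0.2  0.9]
unit [-110.3    0.6  149.8] t [ 0.586  0.    -0.811] y [0. 1. 0.]
tool delta to bar mid [  4.2  -0.6 114. ]
```

View pics/w5.png

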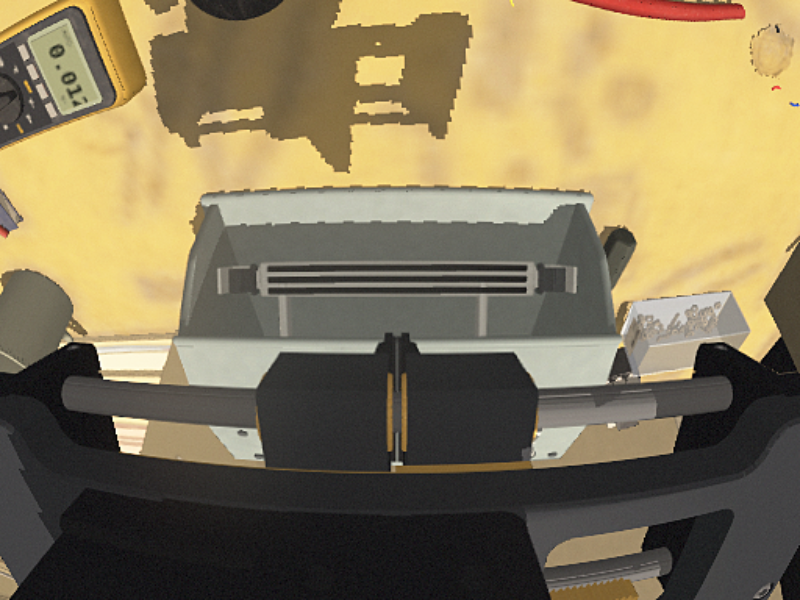

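Bar now spans u=257–536 at v≈278, level and narrower (deeper in). One depth check from its known length:

Run:
```python
from workcell import arm
from h import *
d=arm.get_image("wrist");O=np.array([.5887,.0497,0]);U=R.from_euler('z',-.1045).as_matrix()
c=lambda u,v:wray(d,(u+.5)*.64-.5,(v+.5)*.64-.5)
o,a=c(257,278);_,b=c(536,278)
a=U.T@a;b=U.T@b;o=U.T@(o-O)
k=.1868/(b-a)[1];print((o+k*a)*1e3,(o+k*b)*1e3)
for t in(0,.2,.25,.3):print(t,20+np.cos(t)*-67+np.sin(t)*33,88-33*np.cos(t)-67*np.sin(t))
```

```text
[-43.74603119 -93.71961138  39.49311255] [-43.73811299  93.08038862  39.52604101]
0 -47.0 55.0
0.2 -39.10837279912617 42.346957767969926
0.25 -36.75280159921394 39.44982481349569
0.3 -34.25537795159139 36.67404201254526
```

The bar stays in at about 0.24 rad and level, so it is latched. Nothing is being touched, so I'm handing in.

```bash
python3 -c "
from workcell import arm
print(arm.job_done())"
```

```text
the job is handed in; nothing more can be done
None
```

The job is handed in at about 24 s: the lock pin is parked a quarter turn round in its rest notch, and the bar is pressed in level and holding at about 0.24 rad. The last press step reached about 27 N before I let go, and in tilting the tool two joints read up to 0.0035 rad past their stated range.

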